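# Pack two cartons square into a tray and close the retainer

### The arm

A 7-joint arm with a two-finger parallel gripper is mounted at the origin on the work surface. World frame = base frame: x ahead of the robot, y to its left, z up, the work surface at z = 0. Lengths are in m, angles in rad, forces in N, time in s.
With the tool pointing down it reaches from about 0.4 to 0.875 m from the base axis. Payload 6.5 kg.
Tool frame: the origin (TCP) lies midway between the tips of the shut fingers; the grasp point (between the pads) lies 19 mm behind it; z points along the fingers, y is the line along which they close (so a half turn about z gives the same grasp; the last joint's range is limited). The gripper opens to 88 mm and grips with 3 to 60 N. Pads are 18 mm wide; open, the fingers measure 123 mm over their backs; the gripper's body (75 mm by 187 mm) begins 45 mm behind the grasp point.
Start: joints at [1.063, 0.536, -0.004, 1.538, 0.003, 1.067, -0.071], TCP at [0.278, -0.588, 0.239] pointing down, gripper open.
Joint ranges: [-2.7, 2.7], [-0.37, 2.16], [-1.27, 1.26], [0.24, 2.4], [-1.31, 4.45], [0.19, 1.91], [-2.76, 2.76]. Speed limits (rad/s): [2.39, 2.39, 3.14, 3.14, 3.14, 3.14, 3.14].

### API

Orientations are given as a unit quaternion [w, x, y, z].
In Python, from plant import robot gives the robot as it stands. The module is installed in compiled form; this text tells all that it offers.
- The arm moves only by the tool apply_moves, never from a script. Its arguments are lists of equal length, an entry for each row: "jaw": the opening, from 0 (shut) to 1 (fully open); "travel": the shift along the tool's x, y, z in units of 60 cm (1.0 is 60 cm), a list of three; "twist": the turn about the tool's z in units of pi rad (1.0 is pi rad). A call has 1 to 12 rows; each row is the pose to reach, as a shift and turn from the pose commanded when the call began, along the tool's axes at that moment, turning the shorter way round; what a row does not reach only later rows make up. A row lasts 1/12 s, in which the tool goes at most 41.7 mm and 7.16 degrees, less where a joint would pass 70% of its speed; a pose out of reach is approached as far as the arm can. A call with a number of a shift or a turn outside -1 to 1 is refused whole. A call with a gripper value outside its range is refused whole. The fingers move at their own pace and stop on an object; "force" is the grip in N (left out, the last holds). Time passes only in rows, so rows that repeat a pose let the fingers close. It gives the time, the measured TCP pose, the force, the opening and the grip force at its end, in the units of the state.
- robot.get_obs(): the state, without advancing time (a new reading comes with each control period).
- robot.grab_frame(name): name is "scene" or "top"; returns the picture (420x560x3 uint8, red, green, blue); there is no depth.
- robot.get_calibration(name): a dict with "fx", "fy", "cx", "cy" (pixels), "eye" and "attitude" of the camera in the world. Camera axes: x right, y down, z forward; pixel columns grow to the right and rows downward; lengths in m; the calibration is good to about 2 mm. A picture is of the moment at which its call begins. get_calibration takes no time and is no camera call.
- robot.sign_off(): hands the job in; it is judged then, once.
Trained networks look in the newest picture that a camera, given by its name, has taken for a name from the list of things; names that differ only in an ending like _2 or _b are one class to them, and where a whole thing is asked for, a point or a joint stands for the part that bears it (a point fixed in the world has none). Each returns a list of dicts, best first, with "p" (0 to 1); they miss things now and then, are a little off and sometimes report something else, mostly with a low value. They report only what shows in the picture. A call takes as long as a camera call. They do not tell look-alikes from the thing itself.
- robot.silhouettes(camera, target): "pixels" (420x560 bool, what is visible of it) and "box" ([left, top, width, height] in pixels, round what is visible of it).
- robot.place_of(camera, target): "location" ([column, row] in pixels: a listed point, or the origin of a listed thing).
The state is a dict: "time_s": time; "qpos": joint angles; "joint_vel": joint speeds; "tau": joint torques, N m; "tool_pos": TCP position; "tcp_rot": TCP orientation; "contact_force": force on the tool from outside, world axes, zero at the start; "moment": the same for the moment, N m; "width": opening from 0.0 (shut) to 1.0 (fully open); "grip_force": force on a finger pad.
Only numpy, scipy, OpenCV 4.12 (cv2) and the standard library are available. Lean on these libraries where they do the work, as an engineer would, in place of code of your own. Each camera call takes 0.05 s, during which the arm holds its last target. There are 200 camera calls.

### The job

Slide the two cartons, without lifting them, into one tight row along the tray's long back wall, each with a long side to it: first push one (either) fully home into the walled corner, and only then push the other, not using the retainer, flush to the back wall and tight against the first. Last, slide the retainer snug against the row, leaving the tube, jar and bowl undisturbed.

Things in the scene. Friction and masses are not known exactly. Their poses are not given: they have to be found in the camera images.
- tray_corner (a point): inner corner of the fixed packing tray, where its aluminium walls meet, at floor level (6 mm above the bench). x points out through the long back wall, away from the robot; y out through the short end wall, to the left. Walls 10 mm thick, 40 mm high: back wall along x = 0 to y = -455 mm, end wall along y = 0 to x = -250 mm. Grey floor 250 x 455 mm between; other sides open. Its place and yaw vary.
- carton_long: longer plain cardboard carton, 70 (its x) x 100 (its y) x 50 mm high, 0.2 to 0.45 kg, loose on the tray floor; origin at the centre of its underside. It starts off both walls, turned up to 0.25 rad from the tray's axes; a 100 mm side goes against the back wall.
- carton_short: shorter plain cardboard carton, 60 (its x) x 80 (its y) x 50 mm high, 0.2 to 0.45 kg, loose on the tray floor; origin at the centre of its underside. Starts like the longer one and beside it (either may be nearer the end wall, 45 mm or more between them); an 80 mm side goes against the back wall.
- retainer (a joint): travel of the sliding retainer along the back wall, m: 0 at the tray's open end, growing towards the corner. The inner face of its plate is at y = -0.430 + value in the tray_corner frame, so it meets the tight row of both cartons (180 mm) at 0.250. Starts between 0 and 0.02, stays where it is left, takes about 2 N to move.
- retainer_plate (a point): centre of the outer face (away from the corner) of the retainer's upright steel plate, 24 mm above the tray floor; axes as tray_corner. Plate 6 mm thick (y), from 2 to 90 mm off the back wall (x) and 2 to 46 mm above the floor. Its carriage sits on the wall's top on the outer side, to 8 mm in front of the wall and 48 mm high: push on the plate, 25 mm or more off the wall.
- tube: bystander: white cosmetic tube standing on its red cap, 34 x 40 x 123 mm high, 90 g, on the bench behind the back wall; origin at the centre of its underside
- jar: bystander: closed jar, 64 mm wide, 70 mm high, on the bench beyond the end wall; origin at the centre of its underside
- bowl: bystander: white plastic mixing bowl, 116 mm wide, 55 mm high, on the bench beyond the tray's open end; origin at the centre of its underside
Things that resemble listed ones, but are neither listed nor needed, are in the scene too. What is shaped like the carton_short but green or purple is not meant.

How it is judged:
On the way, in this order (a step that is already met when the one before it is completed fails the run):
1. one carton is home in the corner, flush with both walls (((x of carton_long in the frame of tray_corner between -0.038 and 0 m and y of carton_long in the frame of tray_corner between -0.053 and 0 m and angle between the x axis of carton_long and the x axis of tray_corner, either way round below 0.05 rad and z of carton_long in the frame of tray_corner below 0.004 m) or (x of carton_short in the frame of tray_corner between -0.033 and 0 m and y of carton_short in the frame of tray_corner between -0.043 and 0 m and angle between the x axis of carton_short and the x axis of tray_corner, either way round below 0.05 rad and z of carton_short in the frame of tray_corner below 0.004 m))), for 0.2 s.
2. the other carton is flush with the back wall and tight against the first (((x of carton_long in the frame of tray_corner between -0.038 and 0 m and y of carton_long in the frame of tray_corner between -0.053 and 0 m and angle between the x axis of each of carton_long, carton_short and the x axis of tray_corner, either way round below 0.05 rad and z of each of carton_long, carton_short in the frame of tray_corner below 0.004 m and x of carton_short in the frame of tray_corner between -0.033 and 0 m and y of carton_short in the frame of tray_corner between -0.146 and 0 m) or (x of carton_short in the frame of tray_corner between -0.033 and 0 m and y of carton_short in the frame of tray_corner between -0.043 and 0 m and angle between the x axis of each of carton_short, carton_long and the x axis of tray_corner, either way round below 0.05 rad and z of each of carton_short, carton_long in the frame of tray_corner below 0.004 m and x of carton_long in the frame of tray_corner between -0.038 and 0 m and y of carton_long in the frame of tray_corner between -0.136 and 0 m))), for 0.2 s.
3. the retainer is slid up against the row (((x of carton_long in the frame of tray_corner between -0.038 and 0 m and y of carton_long in the frame of tray_corner between -0.053 and 0 m and angle between the x axis of each of carton_long, carton_short and the x axis of tray_corner, either way round below 0.05 rad and z of each of carton_long, carton_short in the frame of tray_corner below 0.004 m and x of carton_short in the frame of tray_corner between -0.033 and 0 m and y of carton_short in the frame of tray_corner between -0.146 and 0 m) or (x of carton_short in the frame of tray_corner between -0.033 and 0 m and y of carton_short in the frame of tray_corner between -0.043 and 0 m and angle between the x axis of each of carton_short, carton_long and the x axis of tray_corner, either way round below 0.05 rad and z of each of carton_short, carton_long in the frame of tray_corner below 0.004 m and x of carton_long in the frame of tray_corner between -0.038 and 0 m and y of carton_long in the frame of tray_corner between -0.136 and 0 m)) and value of joint retainer above 0.243 m), for 0.2 s.
At the end, for the whole second after the job is handed in: One carton in the corner within 3 mm of both walls; the other beside it, within 3 mm of the back wall and no more than 6 mm beyond its gapless place; both square within 0.05 rad, flat on the tray floor, at rest; retainer beyond 0.243 m (at most 7 mm of slack in the row) (all of step 3 and linear speed of each of carton_long, carton_short below 0.01 m/s); the robot touches nothing.
It fails at once if the tube is displaced by more than 15 mm or tipped (distance of tube from where it was at the start of the episode above 0.015 m or angle between tube's own z axis and vertical above 0.3 rad).
It fails at once if the jar is displaced by more than 15 mm or tipped (distance of jar from where it was at the start of the episode above 0.015 m or angle between jar's own z axis and vertical above 0.3 rad).
It fails at once if the bowl is displaced by more than 15 mm or tipped (distance of bowl from where it was at the start of the episode above 0.015 m or angle between bowl's own z axis and vertical above 0.3 rad).
It fails at once if a carton is lifted more than 12 mm off the tray floor or tipped over (z of any of carton_long, carton_short in the frame of tray_corner above 0.012 m or angle between any of carton_long, carton_short's own z axis and vertical above 0.35 rad).
It fails at once if the retainer is slid in (beyond 0.12 m) while the two cartons are not yet in their row, or used to push them there (value of joint retainer above 0.12 m and not ((x of carton_long in the frame of tray_corner above -0.047 m and y of carton_long in the frame of tray_corner above -0.065 m and x of carton_short in the frame of tray_corner above -0.042 m and y of carton_short in the frame of tray_corner above -0.155 m) or (x of carton_short in the frame of tray_corner above -0.042 m and y of carton_short in the frame of tray_corner above -0.055 m and x of carton_long in the frame of tray_corner above -0.047 m and y of carton_long in the frame of tray_corner above -0.145 m))).
It also fails if it takes over 69 s, if anything falls off the work surface, if the arm or the gripper's body presses on something with over 40 N, if the wrist force passes 120 N, or if a joint passes its speed limit or range.

## Working session

There is one attempt and no reset: what is moved stays moved. The work goes in short steps, Python scripts to look and compute and a tool call to move; the robot and the scene stay as the last step left them, time stands still between calls to the robot, and variables do not carry over. Pictures are saved under pics/ and viewed, at most 10 in all, crops included, and the job is handed in when it is done.

Besides the shell and the picture viewer there is one more tool, called after "Request:" by a JSON object that holds its "fn" and its "kwargs", one argument or row to a line. apply_moves: Moves the arm, as the interface text tells. Its arguments: {"type":"object","properties":{"jaw":{"type":"array","items":{"type":"number"}},"travel":{"type":"array","items":{"type":"array","items":{"type":"number"}}},"twist":{"type":"array","items":{"type":"number"}},"force":{"type":"number"}},"required":["jaw","travel","twist"]}

```bash
mkdir -p pics; ls
python3 - <<'E'
from plant import robot
import cv2,numpy as np
for n in("scene","top"):
    f=robot.grab_frame(n); cv2.imwrite(f"pics/{n}0.png",f[:,:,::-1])
    c=robot.get_calibration(n); print(n,c)
    for t in("carton_long","carton_short","tube","jar","bowl","retainer","retainer_plate","tray_corner"):
        try: print(t,[(np.round(d["location"],1).tolist(),round(d["p"],2)) for d in robot.place_of(n,t)])
        except Exception as e: print(t,e)
        try: print('  sil',[(d["box"],round(d["p"],2)) for d in robot.silhouettes(n,t)])
        except Exception as e: print(t,e)
print(robot.get_obs())
E
```

```text
pics
scene {'fx': 496.9135053857418, 'fy': 496.9135053857418, 'cx': 275.2876867275933, 'cy': 222.1449720258124, 'eye': array([ 1.00509355, -0.56825496,  0.97423549]), 'attitude': array([-0.30913361,  0.88586135,  0.32877047, -0.10768504])}
carton_long [([304.1, 202.7], 0.93)]
  sil [([279.7, 172.0, 45.5, 50.6], 0.58)]
carton_short [([342.4, 309.3], 0.82), ([172.8, 222.6], 0.76), ([128.6, 297.9], 0.76), ([257.8, 263.3], 0.65)]
  sil [([323.2, 278.7, 44.9, 51.4], 0.94), ([102.8, 273.4, 46.6, 39.6], 0.68), ([239.8, 232.0, 40.7, 46.4], 0.61), ([152.5, 202.7, 35.9, 28.8], 0.59)]
tube [([343.0, 263.2], 0.96)]
  sil [([334.6, 226.2, 24.3, 46.7], 0.74), ([230.3, 294.5, 41.7, 42.6], 0.34)]
jar [([322.1, 153.9], 0.59)]
  sil [([310.9, 128.3, 21.4, 30.0], 0.97)]
bowl [([161.9, 362.5], 0.62)]
  sil [([128.3, 327.6, 59.6, 58.3], 0.93)]
retainer it knows: bowl, carton_long, carton_short, jar, retainer_plate, tray_corner, tube
  sil [([226.9, 296.9, 48.4, 36.2], 0.63)]
retainer_plate [([247.3, 310.1], 0.61)]
  sil [([227.6, 291.4, 43.3, 47.2], 0.65), ([238.2, 234.0, 40.5, 41.0], 0.23)]
tray_corner 
[... 1349 characters left out ...]
969,  0.53643317, -0.00439816,  1.53785563,  0.00261232,
        1.0673232 , -0.07121109]), 'joint_vel': array([-2.65224243e-04, -2.13982210e-04,  3.22217119e-04, -2.29978689e-05,
        8.78577415e-04,  1.14423225e-03,  1.43997744e-03]), 'tau': array([ 1.33271988e-04, -5.70890522e+01,  9.90076996e-01, -2.51912159e+01,
       -5.62557403e-02,  1.09131471e-02,  1.25945667e-05]), 'tool_pos': array([ 0.277922  , -0.58759388,  0.23871173]), 'tcp_rot': array([-7.52640071e-07,  9.75696666e-01,  2.19125571e-01, -2.13045533e-05]), 'contact_force': array([ 0.3554993 ,  0.82290648, -0.33582656]), 'moment': array([-0.01461562, -0.02698116, -0.03478158]), 'grip_force': 0.0, 'width': 0.9969980511661105}
```

```bash
python3 -c "
import cv2,numpy as np
a=cv2.imread('pics/top0.png')[100:330,130:450];cv2.imwrite('pics/t1.png',cv2.resize(a,None,fx=2.5,fy=2.5,interpolation=cv2.INTER_CUBIC))
a=cv2.imread('pics/scene0.png')[120:400,90:400];cv2.imwrite('pics/s1.png',cv2.resize(a,None,fx=2.1,fy=2.1,interpolation=cv2.INTER_CUBIC))"
```

```text
(no output)
```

View pics/t1.png

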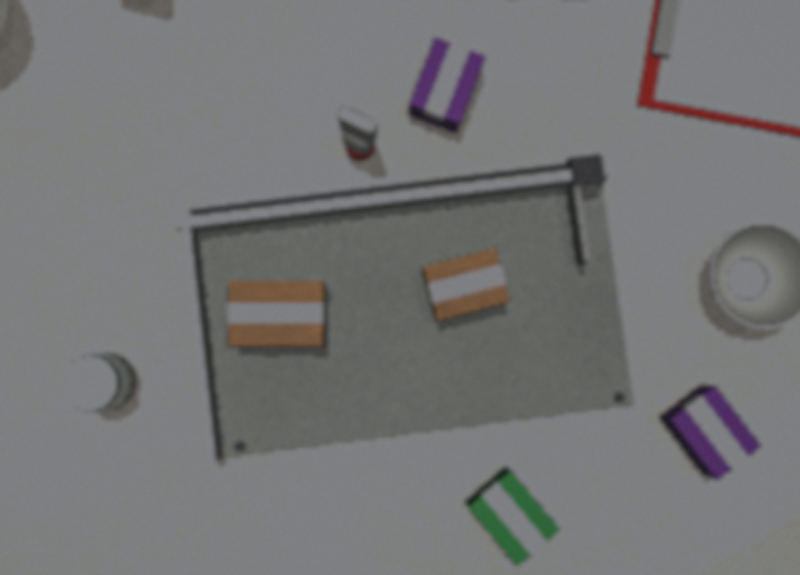

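View pics/s1.png

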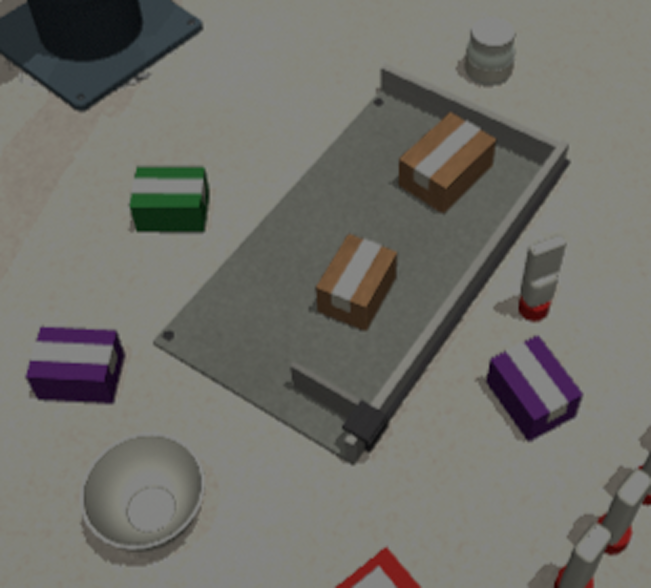

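The two brown cartons are the targets: the long one is at top pixel (240,226) and the short one at (316,214). The possible mix-ups are all outside the tray: purple at top (309,133) and (414,273), green at (335,306), and spare tubes behind at scene (~380,340). The tray corner is near top (206,192), the retainer near (363,190). Next is a fit of the tray and both cartons from the two views.

```bash
cat > h.py <<'E'
from plant import robot
import cv2,numpy as np
from scipy.spatial.transform import Rotation as R
from scipy.optimize import least_squares
CAM={n:robot.get_calibration(n) for n in("scene","top")}
def proj(n,P):
    c=CAM[n];q=c["attitude"];p=(np.atleast_2d(P)-c["eye"])@R.from_quat([q[1],q[2],q[3],q[0]]).as_matrix()
    return np.c_[c["fx"]*p[:,0]/p[:,2]+c["cx"],c["fy"]*p[:,1]/p[:,2]+c["cy"]]
def place(pose,L):  # pose x,y,yaw ; local Nx3
    c,s=np.cos(pose[2]),np.sin(pose[2]);L=np.atleast_2d(L)
    return np.c_[pose[0]+c*L[:,0]-s*L[:,1],pose[1]+s*L[:,0]+c*L[:,1],L[:,2]]
def tri(d):  # {cam:pixel} -> world point
    return least_squares(lambda X:np.concatenate([proj(n,X)[0]-p for n,p in d.items()]),[.6,0,.05]).x
def box(a,b,z0=.006,h=.05): 
    return np.array([[i*a/2,j*b/2,z] for z in(z0,z0+h) for i in(-1,1) for j in(-1,1)])
DIM={"carton_long":(.07,.10),"carton_short":(.06,.08)}
def masks(f,n):  # the two brown cartons (with tape) -> list of masks, from hue
    hsv=cv2.cvtColor(f,cv2.COLOR_RGB2HSV);m=((hsv[...,0]>3)&(hsv[...,0]<22)&(hsv[...,1]>90)&(hsv[...,2]>40)).astype(np.uint8)
    m=cv2.morphologyEx(m,cv2.MORPH_CLOSE,np.ones((13,13),np.uint8))
    return m
def hull(n,pose,name):
    return cv2.convexHull(proj(n,place(pose,box(*DIM[name]))).astype(np.float32))
def fitbox(name,frames,p0):
    S=4;tg={}
    for n,f in frames.items():
        m=masks(f,n);k,lab,st,cen=cv2.connectedComponentsWithStats(m)
        c=proj(n,[p0[0],p0[1],.035])[0];b=lab[int(c[1]),int(c[0])]
        if b==0: print("nomask",name,n);continue
        tg[n]=cv2.GaussianBlur((lab==b).astype(np.float32),(0,0),1.)
    def res(p):
        r=[]
        for n,t in tg.items():
            im=np.zeros(t.shape,np.uint8)
            cv2.fillPoly(im,[np.round(hull(n,p,name)*256).astype(np.int32)],255,cv2.LINE_AA,8)
            r.append((cv2.GaussianBlur(im.astype(np.float32)/255,(0,0),1.)-t).ravel())
        return np.concatenate(r)
    s=least_squares(res,p0,diff_step=2e-3,x_scale=[.01,.01,.1]);return s.x,2*s.cost
def rel(T,p):
    d=np.array(p[:2])-T[:2];c,s=np.cos(T[2]),np.sin(T[2])
    return np.array([c*d[0]+s*d[1],-s*d[0]+c*d[1],(p[2]-T[2])])
E
cat > m0.py <<'E'
from h import *
pt=lambda n,t,k=0:robot.place_of(n,t)[k]["location"]
fr={n:robot.grab_frame(n) for n in CAM}
print("corner",tri({n:pt(n,"tray_corner") for n in CAM}),"plate",tri({n:pt(n,"retainer_plate") for n in CAM}))
obs={"top":[((0,0,.006),pt("top","tray_corner")),((-.25,-.455,.006),(382.8,261.6)),((-.25,.01,.046),(217.6,285))],
 "scene":[((0,0,.006),pt("scene","tray_corner")),((-.25,-.455,.006),(163.8,283.3))]}
f=lambda T:np.concatenate([(proj(n,place(T,[l]))[0]-p) for n,o in obs.items() for l,p in o])
s=least_squares(f,[.6,.2,.15]);T=s.x;print("tray",T,np.round(s.fun,1));np.save("T.npy",T)
P={}
for c,z in(("carton_long",((304.1,202.7),(243.3,223.8))),("carton_short",((257.8,263.3),(318.3,212.4)))):
    X=tri({"scene":z[0],"top":z[1]});print(c,"origin z",X)
    best=min((fitbox(c,fr,[X[0],X[1],T[2]+a]) for a in(-.15,.15)),key=lambda r:r[1])
    P[c]=best[0];print(c,best,"rel",rel(T,best[0]))
for t in("tube","jar","bowl"):
    X=tri({n:pt(n,t) for n in CAM});print(t,X,rel(T,[X[0],X[1],0]))
X=tri({n:pt(n,"retainer_plate") for n in CAM});print("plate rel",rel(T,[X[0],X[1],0]),X)
out=[]
for n in CAM:
    g=np.ascontiguousarray(fr[n][:,:,::-1]); g=cv2.resize(g,None,fx=3,fy=3)
    D=lambda q,col:cv2.polylines(g,[np.round((q+.5)*3).astype(np.int32)],True,col,1)
    D(proj(n,place(T,[[0,0,.006],[-.25,0,.006],[-.25,-.455,.006],[0,-.455,.006]])),(0,255,0))
    D(proj(n,place(T,[[0,0,.046],[.01,.01,.046],[.01,-.455,.046],[0,-.455,.046]])),(255,255,0))
    for c in P:
        D(hull(n,P[c],c)[:,0],(0,0,255)); D(proj(n,place(P[c],box(*DIM[c])[[4,5,7,6]])),(255,0,255))
    out.append(g[360:900,550:1200] if n=="top" else g[420:1000,450:1120])
cv2.imwrite("pics/ov_top.png",out[1]);cv2.imwrite("pics/ov_sc.png",out[0])
cv2.imwrite("pics/ov_top.png",out[1])
E
python3 m0.py
```

```text
corner [ 0.61783598  0.21678402 -0.00810919] plate [ 0.63173514 -0.21369779  0.02142472]
tray [0.61800816 0.20797336 0.15641965] [ 2.9  0.2  1.4 -2.2 -4.   0.1 -0.1 -1.7 -1.  -0. ]
carton_long origin z [0.53506868 0.11061359 0.01141008]
carton_long (array([0.52731243, 0.1111284 , 0.00579649]), np.float32(134.55927)) rel [-0.10467522 -0.08153379 -0.15062316]
carton_short origin z [ 0.56774326 -0.0984917   0.00416854]
carton_short (array([ 0.56698223, -0.09308453,  0.33148735]), np.float32(219.82059)) rel [-0.09730255 -0.28943343  0.1750677 ]
tube [ 0.71415934  0.03439977 -0.00146723] [ 0.06793756 -0.18643317 -0.15641965]
jar [ 0.44302254  0.31166006 -0.01203239] [-0.15669671  0.12968054 -0.15641965]
bowl [ 0.58274682 -0.40121819 -0.0010455 ] [-0.12973228 -0.59626104 -0.15641965]
plate rel [-0.05212962 -0.41866154 -0.15641965] [ 0.63173514 -0.21369779  0.02142472]
```

View pics/ov_top.png

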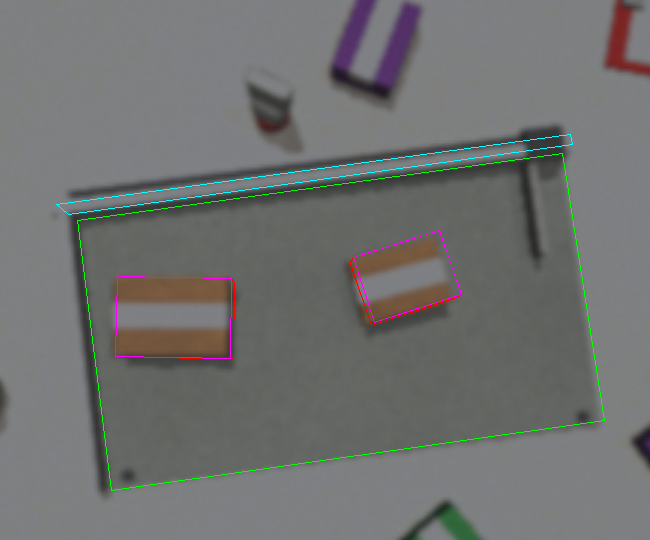

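View pics/ov_sc.png

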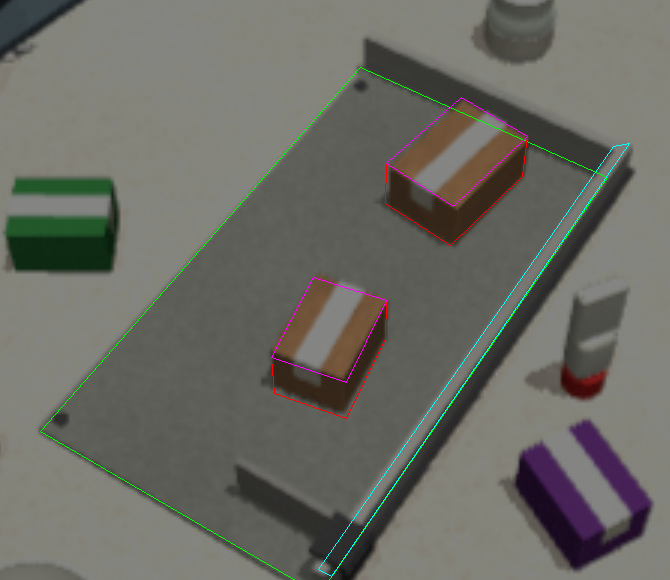

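```bash
sed -i 's|tg\[n\]=cv2.GaussianBlur((lab==b).astype(np.float32),(0,0),1.)|hh=cv2.convexHull(np.argwhere(lab==b)[:,::-1].astype(np.int32));mm=np.zeros(lab.shape,np.float32);cv2.fillConvexPoly(mm,hh,1.);tg[n]=cv2.GaussianBlur(mm,(0,0),1.)|' h.py
cat > m1.py <<'E'
from h import *
T=np.load("T.npy")
def back(n,uv,z):
    c=CAM[n];q=c["attitude"];d=np.array([(uv[0]-c["cx"])/c["fx"],(uv[1]-c["cy"])/c["fy"],1])
    d=R.from_quat([q[1],q[2],q[3],q[0]]).apply(d);return c["eye"]+d*(z-c["eye"][2])/d[2]
for n in CAM:
    f=robot.grab_frame(n);L=cv2.createLineSegmentDetector().detect(cv2.cvtColor(f,cv2.COLOR_RGB2GRAY))[0][:,0]
    for l in L:
        if np.hypot(l[2]-l[0],l[3]-l[1])<45: continue
        a,b=[rel(T,[*back(n,p,.006)[:2],0]) for p in(l[:2],l[2:])];a2,b2=[rel(T,[*back(n,p,.046)[:2],0]) for p in(l[:2],l[2:])]
        if max(abs(a[0]),abs(a[1]))>.6: continue
        print(n,np.round(l),"z6",np.round(np.r_[a[:2],b[:2]]*1e3),"z46",np.round(np.r_[a2[:2],b2[:2]]*1e3))
fr={n:robot.grab_frame(n) for n in CAM}
for c,p in(("carton_long",[.5273,.1111,.006]),("carton_short",[.567,-.093,.33])):
    print(c,fitbox(c,fr,p),[fitbox(c,{n:fr[n]},p) for n in CAM])
E
python3 m1.py
```

```text
scene [361. 197. 273. 323.] z6 [  19.   16.   13. -407.] z46 [  29.  -19.   23. -424.]
scene [125. 172.  80. 138.] z6 [-557. -239. -754. -207.] z46 [-523. -263. -712. -233.]
scene [305.  40. 246.  25.] z6 [-464.  576. -689.  543.] z46 [-434.  518. -650.  486.]
scene [257. 341. 162. 284.] z6 [   7. -461. -250. -457.] z46 [  17. -476. -229. -472.]
scene [269. 389. 233. 419.] z6 [  81. -533.   52. -617.] z46 [  88. -545.   61. -626.]
scene [274. 380. 307. 418.] z6 [  79. -513.  171. -542.] z46 [  86. -526.  174. -554.]
scene [271. 313. 359. 189.] z6 [  -3. -390.    3.   41.] z46 [   8. -408.   14.    5.]
scene [272. 152. 353. 189.] z6 [-263.   37.  -11.   33.] z46 [-242.    1.    0.   -3.]
scene [473. 120. 533.  96.] z6 [171. 472. 295. 686.] z46 [175. 418. 294. 624.]
scene [354. 190. 267. 310.] z6 [  -9.   29.  -15. -388.] z46 [   3.   -6.   -3. -406.]
scene [162. 282. 268. 165.] z6 [-254. -453. -247.  -14.] z46 [-232. -469. -226.  -47.]
scene [129. 169. 183. 132.] z6 [-555. -225. -525.  -29.] z46 [-522. -250. -493.  -62.]
top [207. 190. 357. 172.] z6 [   8.    3.    2. -418.] z46 [   1
[... 1108 characters left out ...]
53. 177. 211. 194.] z6 [ -11. -405.   -5.   -6.] z46 [ -17. -397.  -12.  -12.]
top [371. 178. 380. 243.] z6 [ -22. -454. -205. -451.] z46 [ -28. -444. -204. -441.]
top [316. 386. 244. 385.] z6 [-557. -219. -526.  -31.] z46 [-542. -218. -512.  -37.]
carton_long (array([0.52846795, 0.11281274, 0.00602368]), np.float32(92.282394)) [(array([0.52859017, 0.11326326, 0.0049691 ]), np.float32(37.406544)), (array([0.52741919, 0.11300753, 0.006     ]), np.float32(47.920044))]
carton_short (array([ 0.56422294, -0.08936163,  0.34171192]), np.float32(79.78696)) [(array([ 0.56790723, -0.09399013,  0.34008992]), np.float32(65.652794)), (array([ 0.56582746, -0.08838346,  0.355771  ]), np.float32(63.05705))]
```

The overlays match the picture. Line fits refine the tray to about (0.619, 0.208), yaw 0.142. The target choice is confirmed: both brown cartons lie inside the tray.

```bash
cat >> h.py <<'E'
T0=np.array([.619,.208,.142])
def go(*wps):  # wps: tray x,y, world z -> travel/twist numbers from current pose
    o=robot.get_obs();q=o["tcp_rot"];M=R.from_quat([q[1],q[2],q[3],q[0]]).as_matrix();yaw=np.arctan2(M[1,0],M[0,0])
    print("t",round(o["time_s"],2),"tray xy",np.round(rel(T0,[*o["tool_pos"][:2],yaw])*1e3,1),"z",round(o["tool_pos"][2],4),"F",np.round(o["contact_force"],1),"w",round(o["width"],2))
    print("twist",round(-(T0[2]-yaw)/np.pi,4))
    for w in wps:
        P=place(T0,[[w[0],w[1],w[2]]])[0];d=P-o["tool_pos"];print(w,"travel",np.round(M.T@d/.6,4).tolist(),"dist",round(float(np.linalg.norm(d)),3))
E
python3 -c "
from h import *
np.save('T.npy',T0)
go((-.2,-.42,.22),(-.2,-.081,.12),(-.2,-.081,.024))"
```

```text
t 2.6 tray xy [-450.2 -739.3  299.9] z 0.2387 F [-0.1  0.7  0.4] w 1.0
twist 0.0955
(-0.2, -0.42, 0.22) travel [0.5556, -0.3852, 0.0312] dist 0.406
(-0.2, -0.081, 0.12) travel [0.7226, -0.9249, 0.1979] dist 0.714
(-0.2, -0.081, 0.024) travel [0.7226, -0.9249, 0.3579] dist 0.736
```

Request:
{"fn": "apply_moves", "kwargs": {
  "jaw": [0.6,0.6,0.6,0.6,0.6,0.6,0.6,0.6,0.6,0.6,0.6,0.6],
  "travel": [
    [0.5556,-0.3852,0.031],
    [0.5556,-0.3852,0.031],
    [0.5556,-0.3852,0.031],
    [0.5556,-0.3852,0.031],
    [0.5556,-0.3852,0.031],
    [0.5556,-0.3852,0.031],
    [0.5556,-0.3852,0.031],
    [0.5556,-0.3852,0.031],
    [0.5556,-0.3852,0.031],
    [0.5556,-0.3852,0.031],
    [0.5556,-0.3852,0.031],
    [0.5556,-0.3852,0.031]
  ],
  "twist": [0.0955,0.0955,0.0955,0.0955,0.0955,0.0955,0.0955,0.0955,0.0955,0.0955,0.0955,0.0955]
}}

```text
time_s: 3.6
tool_pos: [0.4815, -0.2341, 0.2202]
tcp_rot: [-0.0, 0.997, 0.073, 0.0]
contact_force: [-0.5, -0.1, 0.1]
width: 0.6
grip_force: 0.0
```

```bash
python3 -c "
from h import *
go((-.2,-.081,.12),(-.2,-.081,.024))"
```

```text
t 3.6 tray xy [-198.7 -418.2    4.3] z 0.2202 F [-0.5 -0.1  0.1] w 0.6
twist 0.0014
(-0.2, -0.081, 0.12) travel [0.0002, -0.5619, 0.1672] dist 0.352
(-0.2, -0.081, 0.024) travel [0.0001, -0.5618, 0.3272] dist 0.39
```

Request:
{"fn": "apply_moves", "kwargs": {
  "jaw": [0.6,0.6,0.6,0.6,0.6,0.6,0.6,0.6,0.6,0.6,0.6,0.6],
  "travel": [
    [0.0,-0.562,0.167],
    [0.0,-0.562,0.167],
    [0.0,-0.562,0.167],
    [0.0,-0.562,0.167],
    [0.0,-0.562,0.167],
    [0.0,-0.562,0.167],
    [0.0,-0.562,0.167],
    [0.0,-0.562,0.167],
    [0.0,-0.562,0.167],
    [0.0,-0.562,0.22],
    [0.0,-0.562,0.275],
    [0.0,-0.562,0.327]
  ],
  "twist": [0.0014,0.0014,0.0014,0.0014,0.0014,0.0014,0.0014,0.0014,0.0014,0.0014,0.0014,0.0014]
}}

```text
time_s: 4.6
tool_pos: [0.4338, 0.0966, 0.0231]
tcp_rot: [0.0, 0.998, 0.068, 0.001]
contact_force: [-0.1, -0.3, -0.8]
width: 0.6
grip_force: 0.0
```

```bash
python3 -c "
from h import *
go((-.09,-.081,.024))"
```

```text
t 4.6 tray xy [-199.1  -84.1   -6. ] z 0.0231 F [-0.1 -0.3 -0.8] w 0.6
twist -0.0019
(-0.09, -0.081, 0.024) travel [0.1817, -0.0063, -0.0012] dist 0.109
```

Request:
{"fn": "apply_moves", "kwargs": {
  "jaw": [0.6,0.6,0.6,0.6,0.6,0.6,0.6,0.6,0.6,0.6,0.6,0.6],
  "travel": [
    [0.03,0,0],
    [0.055,0,0],
    [0.07,0,0],
    [0.083,0,0],
    [0.095,0,0],
    [0.107,0,0],
    [0.119,0,0],
    [0.131,0,0],
    [0.143,0,0],
    [0.153,0,0],
    [0.16,0,0],
    [0.165,0,0]
  ],
  "twist": [-0.002,-0.002,-0.002,-0.002,-0.002,-0.002,-0.002,-0.002,-0.002,-0.002,-0.002,-0.002]
}}

```text
time_s: 5.6
tool_pos: [0.5313, 0.1114, 0.0239]
tcp_rot: [-0.0, 0.997, 0.072, -0.0]
contact_force: [-2.6, -0.2, 1.2]
width: 0.596
grip_force: 1.2
```

```bash
cat > look.py <<'E'
from h import *
import sys
go((-.085,-.081,.024))
fr={n:robot.grab_frame(n) for n in CAM}
m=eval(sys.argv[1])
for c,p in m.items():
    P=place(T0,[[p[0],p[1],0]])[0]
    for cams in [("scene","top"),("scene",),("top",)]:
        try:
            r=fitbox(c,{n:fr[n] for n in cams},[P[0],P[1],T0[2]+p[2]]);print(c,cams,np.round(rel(T0,r[0])*1e3,1),round(float(r[1])))
        except Exception as e: print(c,cams,e)
if len(sys.argv)>2:
    g=np.hstack([cv2.resize(fr["top"][130:310,180:420],None,fx=1.65,fy=1.65),cv2.resize(fr["scene"][130:355,140:390],(400,297))[:, :]] ) if 0 else None
    a=cv2.resize(fr["top"][130:310,180:420],(400,300));b=cv2.resize(fr["scene"][140:350,120:400],(400,300))
    cv2.imwrite(f"pics/{sys.argv[2]}.png",np.hstack([a,b])[:,:,::-1])
E
python3 look.py '{"carton_long":[-.045,-.08,0]}' l1
```

```text
t 5.6 tray xy [-100.5  -83.2    1.8] z 0.0239 F [-2.6 -0.2  1.2] w 0.6
twist 0.0006
(-0.085, -0.081, 0.024) travel [0.0258, -0.0036, -0.0001] dist 0.016
nomask carton_long top
carton_long ('scene', 'top') [-55.5 -77.2  19.1] 80
carton_long ('scene',) [-55.5 -77.2  19.1] 80
nomask carton_long top
carton_long ('top',) need at least one array to concatenate
```

Request:
{"fn": "apply_moves", "kwargs": {
  "jaw": [0.6,0.6,0.6,0.6,0.6,0.6,0.6,0.6],
  "travel": [
    [0.008,0,0],
    [0.015,0,0],
    [0.021,0,0],
    [0.026,0,0],
    [0.03,0,0],
    [0.034,0,0],
    [0.036,0,0],
    [0.036,0,0]
  ],
  "twist": [0.0006,0.0006,0.0006,0.0006,0.0006,0.0006,0.0006,0.0006]
}}

```text
time_s: 6.37
tool_pos: [0.5522, 0.1143, 0.0238]
tcp_rot: [0.0, 0.997, 0.071, -0.0]
contact_force: [-1.2, -0.9, -0.0]
width: 0.605
grip_force: 0.6
```

```bash
python3 look.py '{"carton_long":[-.035,-.08,0]}' l1
```

```text
t 6.37 tray xy [-79.3 -83.3  -0.1] z 0.0238 F [-1.2 -0.9 -0. ] w 0.6
twist -0.0
(-0.085, -0.081, 0.024) travel [-0.0094, -0.0038, -0.0003] dist 0.006
nomask carton_long top
carton_long ('scene', 'top') [-37.4 -75.3 -18.7] 187
carton_long ('scene',) [-37.4 -75.3 -18.7] 187
nomask carton_long top
carton_long ('top',) need at least one array to concatenate
```

View pics/l1.png

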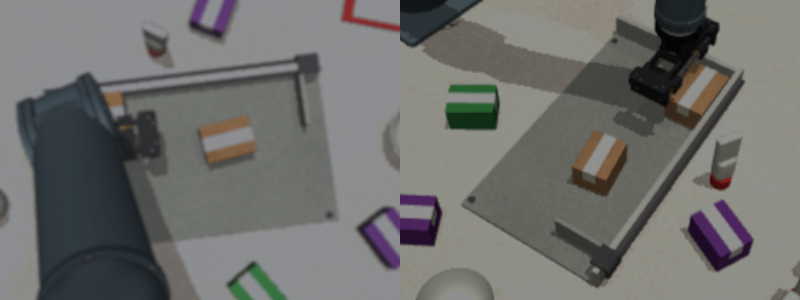

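The long carton is square in front of the back wall, at about scene crop (697,95), with the gripper behind it. The tube and jar are untouched. I'll press gently until the wall responds.

Request:
{"fn": "apply_moves", "kwargs": {
  "jaw": [0.6,0.6,0.6,0.6,0.6],
  "travel": [
    [0.003,0,0],
    [0.006,0,0],
    [0.009,0,0],
    [0.01,0,0],
    [0.01,0,0]
  ],
  "twist": [0,0,0,0,0]
}}

```text
time_s: 6.88
tool_pos: [0.5521, 0.1142, 0.023]
tcp_rot: [0.001, 0.997, 0.071, -0.006]
contact_force: [-16.5, -2.6, 11.5]
width: 0.597
grip_force: 8.3
```

Request:
{"fn": "apply_moves", "kwargs": {
  "jaw": [0.6,0.6,0.3,0.0,0.0,0.0],
  "travel": [
    [-0.03,0,0],
    [-0.06,0,0],
    [-0.06,0,-0.06],
    [-0.06,0,-0.12],
    [-0.06,0.05,-0.16],
    [-0.06,0.11,-0.16]
  ],
  "twist": [0,0,0,0,0,0]
}}

```text
time_s: 7.38
tool_pos: [0.536, 0.0481, 0.1254]
tcp_rot: [-0.001, 0.997, 0.074, 0.005]
contact_force: [1.6, 0.1, 0.7]
width: 0.322
grip_force: 0.0
```

```bash
python3 look.py '{"carton_long":[-.035,-.08,0],"carton_short":[-.096,-.287,.2]}'; python3 -c "
from h import *
go((-.04,-.19,.12),(-.04,-.19,.022))"
```

```text
t 7.38 tray xy [-104.8 -146.6    5.7] z 0.1254 F [1.6 0.1 0.7] w 0.32
twist 0.0018
(-0.085, -0.081, 0.024) travel [0.0317, -0.1088, 0.1695] dist 0.122
nomask carton_long top
carton_long ('scene', 'top') [-36.9 -76.6  -4.3] 156
carton_long ('scene',) [-36.9 -76.6  -4.3] 156
nomask carton_long top
carton_long ('top',) need at least one array to concatenate
carton_short ('scene', 'top') [ -96.4 -287.4  201.6] 229
carton_short ('scene',) [ -95.7 -286.8  202.3] 32
carton_short ('top',) [ -96.3 -288.1  202. ] 193
t 7.48 tray xy [-107.9 -156.3   -8.8] z 0.1216 F [-0.4 -0.3 -0.3] w 0.23
twist -0.0028
(-0.04, -0.19, 0.12) travel [0.1137, 0.0551, 0.0035] dist 0.076
(-0.04, -0.19, 0.022) travel [0.1129, 0.0544, 0.1668] dist 0.125
```

Request:
{"fn": "apply_moves", "kwargs": {
  "jaw": [0,0,0,0,0,0,0,0],
  "travel": [
    [0.06,0.035,0],
    [0.113,0.05,0],
    [0.113,0.05,0.003],
    [0.113,0.05,0.04],
    [0.113,0.05,0.09],
    [0.113,0.05,0.14],
    [0.113,0.05,0.167],
    [0.113,0.05,0.167]
  ],
  "twist": [0,0,0,0,0,0,0,0]
}}

```text
time_s: 8.15
tool_pos: [0.6002, 0.0248, 0.0158]
tcp_rot: [-0.0, 0.997, 0.071, -0.003]
contact_force: [-1.1, -0.2, 0.4]
width: 0.004
grip_force: 0.0
```

```bash
python3 -c "
from h import *
go((-.038,-.145,.022),(-.038,-.12,.022))"
```

```text
t 8.15 tray xy [ -44.5 -178.7    0.2] z 0.0158 F [-1.1 -0.2  0.4] w 0.0
twist 0.0
(-0.038, -0.145, 0.022) travel [0.0108, -0.0561, -0.0103] dist 0.035
(-0.038, -0.12, 0.022) travel [0.0108, -0.0978, -0.0103] dist 0.059
```

Request:
{"fn": "apply_moves", "kwargs": {
  "jaw": [0,0,0,0,0,0,0,0,0,0,0,0],
  "travel": [
    [0.014,-0.02,-0.01],
    [0.014,-0.034,-0.01],
    [0.014,-0.045,-0.01],
    [0.014,-0.054,-0.01],
    [0.014,-0.063,-0.01],
    [0.014,-0.072,-0.01],
    [0.014,-0.08,-0.01],
    [0.014,-0.086,-0.01],
    [0.014,-0.09,-0.01],
    [0.014,-0.093,-0.01],
    [0.014,-0.095,-0.01],
    [0.014,-0.095,-0.01]
  ],
  "twist": [0,0,0,0,0,0,0,0,0,0,0,0]
}}

```text
time_s: 9.15
tool_pos: [0.6035, 0.0823, 0.0257]
tcp_rot: [0.0, 0.997, 0.071, -0.0]
contact_force: [-0.2, -2.2, 0.8]
width: 0.002
grip_force: 0.8
```

```bash
python3 look.py '{"carton_long":[-.035,-.052,0]}' l2
```

```text
t 9.15 tray xy [ -33.2 -122.2   -0.2] z 0.0257 F [-0.2 -2.2  0.8] w 0.0
twist -0.0001
(-0.085, -0.081, 0.024) travel [-0.0864, -0.0686, 0.0028] dist 0.066
nomask carton_long scene
nomask carton_long top
carton_long ('scene', 'top') need at least one array to concatenate
nomask carton_long scene
carton_long ('scene',) need at least one array to concatenate
nomask carton_long top
carton_long ('top',) need at least one array to concatenate
```

Keep stepping until the end wall resists.

Request:
{"fn": "apply_moves", "kwargs": {
  "jaw": [0,0,0,0,0,0,0],
  "travel": [
    [0,-0.004,0],
    [0,-0.008,0],
    [0,-0.011,0],
    [0,-0.014,0],
    [0,-0.016,0],
    [0,-0.016,0],
    [0,-0.016,0]
  ],
  "twist": [0,0,0,0,0,0,0]
}}

```text
time_s: 9.83
tool_pos: [0.6024, 0.0886, 0.0256]
tcp_rot: [0.002, 0.998, 0.07, -0.0]
contact_force: [2.1, -9.4, 2.1]
width: 0.003
grip_force: 4.5
```

Request:
{"fn": "apply_moves", "kwargs": {
  "jaw": [0,0,0],
  "travel": [
    [0,-0.004,0],
    [0,-0.005,0],
    [0,-0.005,0]
  ],
  "twist": [0,0,0]
}}

```text
time_s: 10.08
tool_pos: [0.6024, 0.0886, 0.0257]
tcp_rot: [0.003, 0.998, 0.069, -0.0]
contact_force: [1.7, -13.7, 3.5]
width: 0.007
grip_force: 7.3
```

Request:
{"fn": "apply_moves", "kwargs": {
  "jaw": [0,0,0.2,0.4,0.6,0.6,0.6,0.6,0.6],
  "travel": [
    [0,0.03,0],
    [0,0.04,0],
    [0,0.04,-0.06],
    [0,0.04,-0.12],
    [-0.06,0.0,-0.15],
    [-0.11,-0.04,-0.15],
    [-0.16,-0.08,-0.15],
    [-0.17,-0.1,-0.15],
    [-0.17,-0.1,-0.15]
  ],
  "twist": [0,0,0,0,0,0,0,0,0]
}}

```text
time_s: 10.83
tool_pos: [0.4887, 0.144, 0.1159]
tcp_rot: [-0.001, 0.997, 0.074, -0.001]
contact_force: [1.0, 1.0, -0.9]
width: 0.511
grip_force: 0.0
```

```bash
python3 look.py '{"carton_long":[-.035,-.052,0]}' l3;python3 -c "
from h import *
go((-.12,-.055,.024))"
```

```text
t 10.83 tray xy [-138.   -44.9    6.5] z 0.1159 F [ 1.   1.  -0.9] w 0.51
twist 0.0021
(-0.085, -0.081, 0.024) travel [0.0883, 0.0611, 0.1528] dist 0.112
carton_long ('scene', 'top') [-35.2 -52.3   8.6] 319
carton_long ('scene',) [-35.2 -52.8  -3.5] 162
carton_long ('top',) [-34.8 -52.1  18.4] 150
t 10.93 tray xy [-134.9  -48.8    1.5] z 0.1159 F [0.3 0.3 0.7] w 0.59
twist 0.0005
(-0.12, -0.055, 0.024) travel [0.0247, 0.0104, 0.1531] dist 0.093
```

View pics/l3.png

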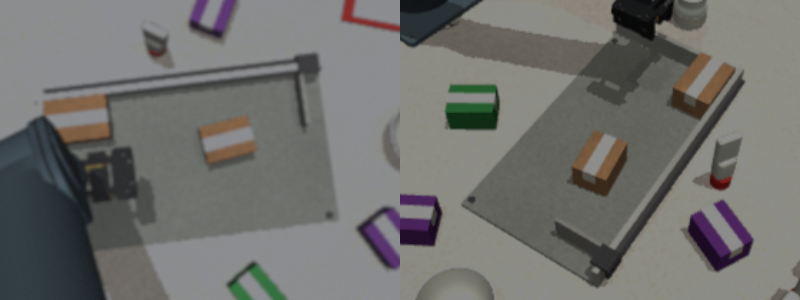

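The long carton sits in the corner at scene crop (703,85), measured (-35,-52) mm. I'll re-square it against the back wall.

Request:
{"fn": "apply_moves", "kwargs": {
  "jaw": [0.6,0.6,0.6,0.6,0.6,0.6,0.6,0.6,0.6,0.6,0.6,0.6],
  "travel": [
    [0.02,0.005,0.05],
    [0.02,0.005,0.11],
    [0.02,0.005,0.153],
    [0.02,0.005,0.153],
    [0.045,0.005,0.153],
    [0.065,0.005,0.153],
    [0.08,0.005,0.153],
    [0.088,0.005,0.153],
    [0.093,0.005,0.153],
    [0.096,0.005,0.153],
    [0.098,0.005,0.153],
    [0.098,0.005,0.153]
  ],
  "twist": [0,0,0,0,0,0,0,0,0,0,0,0]
}}

```text
time_s: 11.93
tool_pos: [0.5479, 0.144, 0.0237]
tcp_rot: [0.001, 0.997, 0.071, -0.003]
contact_force: [-7.0, -1.8, 4.5]
width: 0.601
grip_force: 3.5
```

```bash
python3 -c "
from h import *
go((-.079,-.055,.024))"
```

```text
t 11.93 tray xy [-79.5 -53.3  -0.1] z 0.0237 F [-7.  -1.8  4.5] w 0.6
twist -0.0
(-0.079, -0.055, 0.024) travel [0.0008, 0.0029, -0.0005] dist 0.002
```

Request:
{"fn": "apply_moves", "kwargs": {
  "jaw": [0.6,0.6,0.4,0.4,0.4,0.4,0.4,0.4,0.4,0.4,0.4,0.4],
  "travel": [
    [-0.05,0,0],
    [-0.1,0,0],
    [-0.14,0.03,-0.05],
    [-0.165,0.08,-0.11],
    [-0.165,0.13,-0.12],
    [-0.165,0.19,-0.12],
    [-0.165,0.25,-0.12],
    [-0.165,0.31,-0.12],
    [-0.165,0.36,-0.12],
    [-0.165,0.39,-0.12],
    [-0.165,0.39,-0.06],
    [-0.165,0.39,0]
  ],
  "twist": [0,0,0,0,0,0,0,0,0,0,0,0]
}}

```text
time_s: 12.93
tool_pos: [0.4883, -0.1031, 0.0251]
tcp_rot: [0.001, 0.998, 0.069, 0.003]
contact_force: [0.7, 1.1, -1.6]
width: 0.397
grip_force: 0.0
```

```bash
python3 look.py '{"carton_long":[-.035,-.052,0],"carton_short":[-.096,-.287,.2]}';python3 -c "
from h import *
go((-.12,-.287,.024))"
```

```text
t 12.93 tray xy [-173.5 -289.5   -4. ] z 0.0251 F [ 0.7  1.1 -1.6] w 0.4
twist -0.0013
(-0.085, -0.081, 0.024) travel [0.146, -0.3481, 0.0019] dist 0.226
carton_long ('scene', 'top') [-34.4 -51.4   3.3] 236
carton_long ('scene',) [-35.6 -52.1   5.3] 163
carton_long ('top',) [-34.6 -51.    9.1] 66
carton_short ('scene', 'top') [ -96.2 -286.2  203.5] 74
carton_short ('scene',) [ -95.8 -286.9  202.1] 28
carton_short ('top',) [ -96.2 -286.   189.6] 56
t 13.03 tray xy [-179.5 -285.8   -0.6] z 0.0201 F [-1.   0.2 -0.1] w 0.4
twist -0.0002
(-0.12, -0.287, 0.024) travel [0.099, 0.002, -0.0073] dist 0.06
```

Request:
{"fn": "apply_moves", "kwargs": {
  "jaw": [0.4,0.4,0.4,0.4,0.4,0.4,0.4,0.4,0.4,0.4,0.4,0.4],
  "travel": [
    [0.03,0,-0.004],
    [0.048,0,-0.004],
    [0.062,0,-0.004],
    [0.075,0,-0.004],
    [0.088,0,-0.004],
    [0.101,0,-0.004],
    [0.114,0,-0.004],
    [0.127,0,-0.004],
    [0.139,0,-0.004],
    [0.15,0,-0.004],
    [0.159,0,-0.004],
    [0.163,0,-0.004]
  ],
  "twist": [0,0,0,0,0,0,0,0,0,0,0,0]
}}

```text
time_s: 14.03
tool_pos: [0.5837, -0.0865, 0.0263]
tcp_rot: [-0.0, 0.997, 0.071, 0.0]
contact_force: [-1.6, -1.3, 0.6]
width: 0.398
grip_force: 1.0
```

Request:
{"fn": "apply_moves", "kwargs": {
  "jaw": [0.4,0.4,0.4,0.4,0.4,0.4],
  "travel": [
    [0.005,0,0],
    [0.01,0,0],
    [0.015,0,0],
    [0.019,0,0],
    [0.021,0,0],
    [0.021,0,0]
  ],
  "twist": [0,0,0,0,0,0]
}}

```text
time_s: 14.53
tool_pos: [0.5909, -0.0856, 0.0255]
tcp_rot: [0.0, 0.997, 0.071, -0.005]
contact_force: [-12.8, -1.5, 7.8]
width: 0.399
grip_force: 6.0
```

```bash
python3 look.py '{"carton_long":[-.035,-.052,0],"carton_short":[-.03,-.287,0]}'
```

```text
t 14.53 tray xy [ -69.3 -286.7   -0.5] z 0.0255 F [-12.8  -1.5   7.8] w 0.4
twist -0.0002
(-0.085, -0.081, 0.024) travel [-0.0262, -0.3428, 0.0029] dist 0.206
carton_long ('scene', 'top') [-35.1 -51.4   6.2] 242
carton_long ('scene',) [-35.4 -52.2  -1.2] 165
carton_long ('top',) [-34.6 -51.    9.1] 66
nomask carton_short top
carton_short ('scene', 'top') [ -36.7 -285.8   -5.6] 130
carton_short ('scene',) [ -36.7 -285.8   -5.6] 130
nomask carton_short top
carton_short ('top',) need at least one array to concatenate
```

Request:
{"fn": "apply_moves", "kwargs": {
  "jaw": [0.4,0.4,0.2,0,0,0,0,0,0],
  "travel": [
    [-0.04,0,0],
    [-0.06,0,0],
    [-0.06,0,-0.06],
    [-0.06,0.03,-0.12],
    [-0.04,0.09,-0.14],
    [0,0.135,-0.14],
    [0.057,0.135,-0.14],
    [0.057,0.135,-0.14],
    [0.057,0.135,-0.14]
  ],
  "twist": [0,0,0,0,0,0,0,0,0]
}}

```text
time_s: 15.38
tool_pos: [0.6424, -0.1596, 0.1103]
tcp_rot: [-0.0, 0.997, 0.071, 0.001]
contact_force: [-1.2, 0.5, -0.9]
width: 0.003
grip_force: 0.0
```

```bash
python3 look.py '{"carton_short":[-.03,-.287,0]}' l4;python3 -c "
from h import *
go((-.032,-.368,.024),)
try: X=tri({n:robot.place_of(n,'retainer_plate')[0]['location'] for n in CAM});print(X,rel(T0,[X[0],X[1],0]))
except Exception as e: print(e)"
```

```text
t 15.38 tray xy [ -28.9 -367.2    0.5] z 0.1103 F [-1.2  0.5 -0.9] w 0.0
twist 0.0002
(-0.085, -0.081, 0.024) travel [-0.0936, -0.477, 0.1439] dist 0.304
carton_short ('scene', 'top') [ -31.3 -288.3   16.4] 420
carton_short ('scene',) [ -30.1 -292.5   32.7] 247
carton_short ('top',) [ -29.9 -285.7   -5.1] 177
t 15.48 tray xy [ -31.4 -367.1    0.4] z 0.1099 F [-0.1  0.8 -0.2] w 0.0
twist 0.0001
(-0.032, -0.368, 0.024) travel [-0.0009, 0.0015, 0.1431] dist 0.086
[ 0.64326688 -0.28988     0.14159318] [-0.04643897 -0.49630313 -0.142     ]
```

View pics/l4.png

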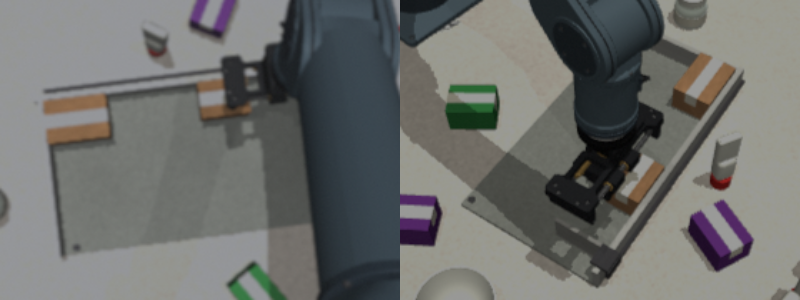

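The short carton is flush to the back wall at scene crop (640,180), and the shut fingers hover between it and the retainer plate. I'll lower them into that gap.

Request:
{"fn": "apply_moves", "kwargs": {
  "jaw": [0,0,0,0,0,0],
  "travel": [
    [0,0,0.04],
    [0,0,0.08],
    [0,0,0.11],
    [0,0,0.135],
    [0,0,0.143],
    [0,0,0.143]
  ],
  "twist": [0,0,0,0,0,0]
}}

```text
time_s: 16.08
tool_pos: [0.6393, -0.1601, 0.0233]
tcp_rot: [-0.0, 0.997, 0.071, -0.001]
contact_force: [-0.2, 0.2, -0.2]
width: 0.006
grip_force: 0.0
```

Request:
{"fn": "apply_moves", "kwargs": {
  "jaw": [0,0,0,0,0,0,0,0,0,0,0,0],
  "travel": [
    [0.002,-0.02,0],
    [0.002,-0.034,0],
    [0.002,-0.046,0],
    [0.002,-0.058,0],
    [0.002,-0.07,0],
    [0.002,-0.082,0],
    [0.002,-0.094,0],
    [0.002,-0.106,0],
    [0.002,-0.118,0],
    [0.002,-0.13,0],
    [0.002,-0.142,0],
    [0.002,-0.15,0]
  ],
  "twist": [0,0,0,0,0,0,0,0,0,0,0,0]
}}

```text
time_s: 17.08
tool_pos: [0.6288, -0.0697, 0.0244]
tcp_rot: [-0.0, 0.997, 0.071, -0.0]
contact_force: [1.0, -2.7, 0.9]
width: 0.006
grip_force: 1.3
```

```bash
python3 look.py '{"carton_long":[-.035,-.052,0],"carton_short":[-.03,-.235,0]}' l5; python3 -c "
from h import *
go((-.03,-.205,.024))"
```

```text
t 17.08 tray xy [ -29.6 -276.3    0.5] z 0.0244 F [ 1.  -2.7  0.9] w 0.01
twist 0.0002
(-0.085, -0.081, 0.024) travel [-0.0922, -0.3256, 0.0009] dist 0.203
carton_long ('scene', 'top') [-35.  -51.1   7.7] 259
carton_long ('scene',) [-35. -52.   0.] 183
carton_long ('top',) [-34.6 -51.    9.7] 66
nomask carton_short scene
nomask carton_short top
carton_short ('scene', 'top') need at least one array to concatenate
nomask carton_short scene
carton_short ('scene',) need at least one array to concatenate
nomask carton_short top
carton_short ('top',) need at least one array to concatenate
t 17.18 tray xy [ -29.7 -275.6    1.6] z 0.0243 F [ 0.5 -0.3  0.4] w 0.0
twist 0.0005
(-0.03, -0.205, 0.024) travel [-0.0004, -0.1177, 0.0006] dist 0.071
```

View pics/l5.png

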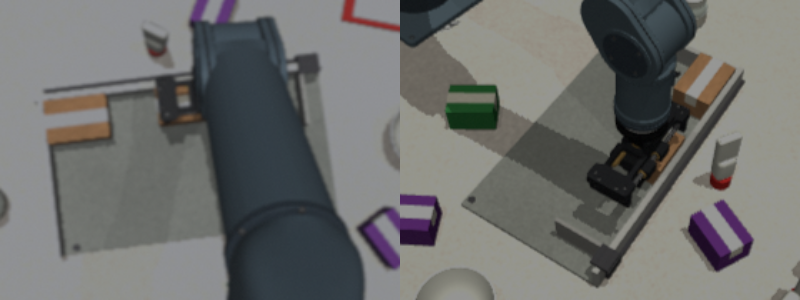

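The short carton is sliding square along the wall at top crop (180,115), and the retainer hasn't moved. Continue.

Request:
{"fn": "apply_moves", "kwargs": {
  "jaw": [0,0,0,0,0,0,0,0,0,0,0,0],
  "travel": [
    [0,-0.012,0],
    [0,-0.024,0],
    [0,-0.036,0],
    [0,-0.048,0],
    [0,-0.06,0],
    [0,-0.072,0],
    [0,-0.084,0],
    [0,-0.094,0],
    [0,-0.103,0],
    [0,-0.11,0],
    [0,-0.115,0],
    [0,-0.117,0]
  ],
  "twist": [0,0,0,0,0,0,0,0,0,0,0,0]
}}

```text
time_s: 18.18
tool_pos: [0.619, -0.001, 0.0245]
tcp_rot: [-0.0, 0.997, 0.071, -0.0]
contact_force: [0.9, -1.7, 0.4]
width: 0.006
grip_force: 0.5
```

Request:
{"fn": "apply_moves", "kwargs": {
  "jaw": [0,0,0,0,0,0,0,0],
  "travel": [
    [0,-0.004,0],
    [0,-0.008,0],
    [0,-0.012,0],
    [0,-0.015,0],
    [0,-0.017,0],
    [0,-0.019,0],
    [0,-0.019,0],
    [0,-0.019,0]
  ],
  "twist": [0,0,0,0,0,0,0,0]
}}

```text
time_s: 18.85
tool_pos: [0.6175, 0.0097, 0.0245]
tcp_rot: [0.0, 0.997, 0.071, 0.0]
contact_force: [-0.4, -0.1, -0.3]
width: 0.005
grip_force: 0.6
```

```bash
python3 -c "
from h import *
go((-.03,-.196,.024))"
```

```text
t 18.85 tray xy [ -29.5 -196.1   -0.3] z 0.0245 F [-0.4 -0.1 -0.3] w 0.01
twist -0.0001
(-0.03, -0.196, 0.024) travel [-0.0008, -0.0001, 0.0008] dist 0.001
```

Request:
{"fn": "apply_moves", "kwargs": {
  "jaw": [0,0,0,0,0],
  "travel": [
    [0,-0.003,0],
    [0,-0.006,0],
    [0,-0.009,0],
    [0,-0.011,0],
    [0,-0.011,0]
  ],
  "twist": [0,0,0,0,0]
}}

```text
time_s: 19.27
tool_pos: [0.6175, 0.0098, 0.0247]
tcp_rot: [0.003, 0.998, 0.069, 0.0]
contact_force: [2.3, -14.0, -0.7]
width: 0.008
grip_force: 6.9
```

Request:
{"fn": "apply_moves", "kwargs": {
  "jaw": [0,0,0.2,0.4,0.4,0.4,0.4,0.4,0.4,0.4,0.4,0.4],
  "travel": [
    [0,0.03,0],
    [0,0.05,0],
    [0,0.05,-0.06],
    [0,0.05,-0.12],
    [-0.05,0.02,-0.13],
    [-0.1,-0.03,-0.13],
    [-0.13,-0.079,-0.13],
    [-0.13,-0.079,-0.13],
    [-0.13,-0.079,-0.08],
    [-0.13,-0.079,-0.03],
    [-0.13,-0.079,0],
    [-0.13,-0.079,0]
  ],
  "twist": [0,0,0,0,0,0,0,0,0,0,0,0]
}}

```text
time_s: 20.27
tool_pos: [0.53, 0.0522, 0.0213]
tcp_rot: [-0.0, 0.997, 0.071, -0.003]
contact_force: [-0.5, -0.2, -0.0]
width: 0.402
grip_force: 0.0
```

```bash
python3 look.py '{"carton_long":[-.035,-.052,0],"carton_short":[-.03,-.142,0]}' l6;python3 -c "
from h import *
go((-.067,-.142,.024))"
```

```text
t 20.27 tray xy [-110.2 -141.6    0.4] z 0.0213 F [-0.5 -0.2 -0. ] w 0.4
twist 0.0001
(-0.085, -0.081, 0.024) travel [0.0419, -0.1011, -0.0046] dist 0.066
nomask carton_long top
carton_long ('scene', 'top') [-42.9 -60.4 -73.9] 604
carton_long ('scene',) [-42.9 -60.4 -73.9] 604
nomask carton_long top
carton_long ('top',) need at least one array to concatenate
nomask carton_short top
carton_short ('scene', 'top') [ -35.7 -139.     9.7] 912
carton_short ('scene',) [ -35.7 -139.     9.7] 912
nomask carton_short top
carton_short ('top',) need at least one array to concatenate
t 20.37 tray xy [-107.6 -141.8   -0. ] z 0.0245 F [0.4 0.4 0.4] w 0.4
twist -0.0
(-0.067, -0.142, 0.024) travel [0.0677, 0.0003, 0.0007] dist 0.041
```

View pics/l6.png

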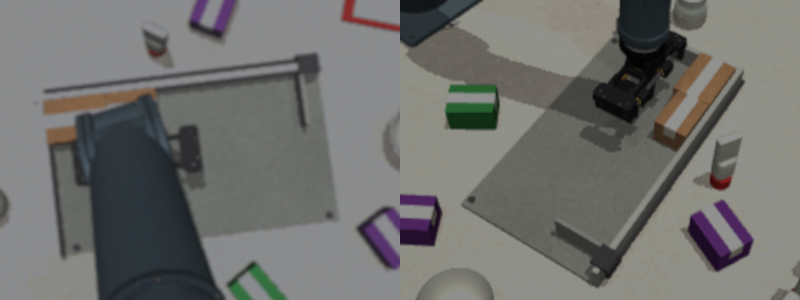

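The two cartons form a tight row along the wall (scene crop (675,120) and (705,80)). Gentle squaring press on the short one.

Request:
{"fn": "apply_moves", "kwargs": {
  "jaw": [0.4,0.4,0.4,0.4,0.4,0.4,0.4,0.4],
  "travel": [
    [0.02,0,0],
    [0.035,0,0],
    [0.048,0,0],
    [0.057,0,0],
    [0.062,0,0],
    [0.066,0,0],
    [0.068,0,0],
    [0.068,0,0]
  ],
  "twist": [0,0,0,0,0,0,0,0]
}}

```text
time_s: 21.03
tool_pos: [0.5704, 0.0575, 0.0241]
tcp_rot: [0.0, 0.997, 0.071, -0.003]
contact_force: [-6.2, -1.1, 4.5]
width: 0.399
grip_force: 3.0
```

```bash
python3 -c "
from h import *
go((-.067,-.142,.024))"
```

```text
t 21.03 tray xy [ -69.4 -142.1    0. ] z 0.0241 F [-6.2 -1.1  4.5] w 0.4
twist 0.0
(-0.067, -0.142, 0.024) travel [0.004, -0.0002, 0.0001] dist 0.002
```

Request:
{"fn": "apply_moves", "kwargs": {
  "jaw": [0.4,0.4,0.2,0,0,0,0,0,0,0,0,0],
  "travel": [
    [-0.04,0,0],
    [-0.07,0,0],
    [-0.07,0,-0.06],
    [-0.07,0.05,-0.12],
    [-0.07,0.11,-0.14],
    [-0.07,0.17,-0.14],
    [-0.07,0.23,-0.14],
    [-0.05,0.29,-0.14],
    [-0.02,0.35,-0.14],
    [0.01,0.41,-0.14],
    [0.025,0.47,-0.14],
    [0.025,0.53,-0.14]
  ],
  "twist": [0,0,0,0,0,0,0,0,0,0,0,0]
}}

```text
time_s: 22.03
tool_pos: [0.6349, -0.2555, 0.1087]
tcp_rot: [-0.0, 0.997, 0.072, 0.001]
contact_force: [0.4, 0.7, 0.4]
width: 0.004
grip_force: 0.0
```

Request:
{"fn": "apply_moves", "kwargs": {
  "jaw": [0,0],
  "travel": [
    [0,0.025,0],
    [0,0.025,0]
  ],
  "twist": [0,0]
}}

```text
time_s: 22.2
tool_pos: [0.6337, -0.2757, 0.1082]
tcp_rot: [0.002, 0.998, 0.068, -0.0]
contact_force: [-1.0, -0.3, -0.6]
width: 0.009
grip_force: 0.0
```

```bash
python3 look.py '{"carton_long":[-.035,-.05,0],"carton_short":[-.03,-.142,0]}' l7;python3 -c "
from h import *
go((-.05,-.475,.026),(-.05,-.43,.026))"
```

```text
t 22.2 tray xy [ -53.9 -480.9   -6.9] z 0.1082 F [-1.  -0.3 -0.6] w 0.01
twist -0.0022
(-0.085, -0.081, 0.024) travel [-0.0562, -0.6666, 0.1382] dist 0.41
carton_long ('scene', 'top') [-36.6 -59.3 -58.5] 1267
carton_long ('scene',) [-37.2 -51.8  -2.2] 716
carton_long ('top',) [-33.  -59.1 -43.8] 603
carton_short ('scene', 'top') [ -32.5 -133.5    4.6] 1675
carton_short ('scene',) [ -30.  -142.2   -0.7] 916
carton_short ('top',) [ -31.8 -131.2  -49.5] 860
t 22.3 tray xy [ -52.2 -474.3   -0.8] z 0.1082 F [-0.3  0.4  0.2] w 0.01
twist -0.0002
(-0.05, -0.475, 0.026) travel [0.0038, 0.0013, 0.1369] dist 0.082
(-0.05, -0.43, 0.026) travel [0.0037, -0.0737, 0.137] dist 0.093
```

View pics/l7.png

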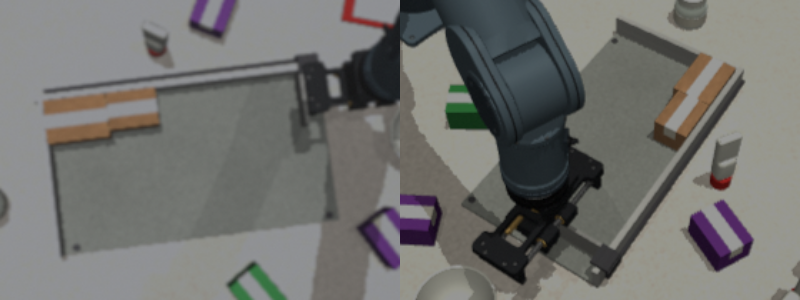

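The row is intact (top crop (75,118) and (132,105)), and the fingers hover outside the retainer plate. Descend and push the plate.

Request:
{"fn": "apply_moves", "kwargs": {
  "jaw": [0,0,0,0,0,0,0,0,0,0,0,0],
  "travel": [
    [0.003,0,0.05],
    [0.003,0,0.1],
    [0.003,0,0.137],
    [0.003,0,0.137],
    [0.003,-0.02,0.137],
    [0.003,-0.04,0.137],
    [0.003,-0.055,0.137],
    [0.003,-0.07,0.137],
    [0.003,-0.085,0.137],
    [0.003,-0.1,0.137],
    [0.003,-0.115,0.137],
    [0.003,-0.13,0.137]
  ],
  "twist": [0,0,0,0,0,0,0,0,0,0,0,0]
}}

```text
time_s: 23.3
tool_pos: [0.626, -0.1918, 0.0269]
tcp_rot: [0.0, 0.998, 0.071, 0.001]
contact_force: [0.9, -3.0, 1.4]
width: 0.006
grip_force: 1.4
```

```bash
python3 look.py '{}' l8; python3 -c "
from h import *
go((-.05,-.225,.026),(-.05,-.202,.026))"
```

```text
t 23.3 tray xy [ -49.6 -396.8   -0.6] z 0.0269 F [ 0.9 -3.   1.4] w 0.01
twist -0.0002
(-0.085, -0.081, 0.024) travel [-0.0593, -0.5263, 0.0043] dist 0.318
t 23.4 tray xy [ -49.9 -394.3    2.1] z 0.0262 F [ 0.6  0.7 -0.9] w 0.0
twist 0.0007
(-0.05, -0.225, 0.026) travel [0.0004, -0.2821, 0.0009] dist 0.169
(-0.05, -0.202, 0.026) travel [0.0005, -0.3205, 0.001] dist 0.192
```

View pics/l8.png

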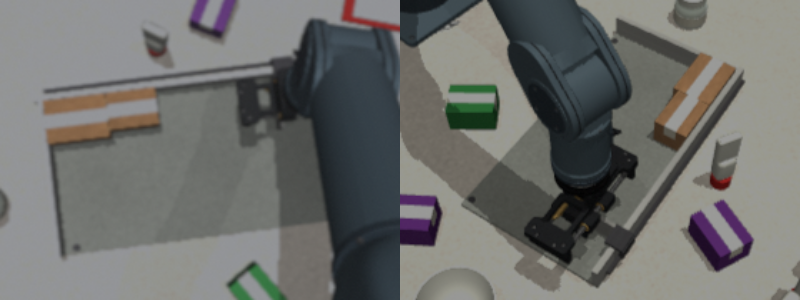

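The retainer carriage is moving with the fingers (scene crop (620,240)). Continue.

Request:
{"fn": "apply_moves", "kwargs": {
  "jaw": [0,0,0,0,0,0,0,0,0,0,0,0],
  "travel": [
    [0,-0.014,0],
    [0,-0.03,0],
    [0,-0.05,0],
    [0,-0.07,0],
    [0,-0.09,0],
    [0,-0.11,0],
    [0,-0.13,0],
    [0,-0.15,0],
    [0,-0.17,0],
    [0,-0.19,0],
    [0,-0.21,0],
    [0,-0.225,0]
  ],
  "twist": [0,0,0,0,0,0,0,0,0,0,0,0]
}}

```text
time_s: 24.4
tool_pos: [0.606, -0.0565, 0.0261]
tcp_rot: [-0.0, 0.997, 0.071, -0.0]
contact_force: [-1.4, -2.4, 0.2]
width: 0.005
grip_force: 1.3
```

Request:
{"fn": "apply_moves", "kwargs": {
  "jaw": [0,0,0,0,0,0,0,0,0,0,0,0],
  "travel": [
    [0,-0.012,0],
    [0,-0.024,0],
    [0,-0.036,0],
    [0,-0.047,0],
    [0,-0.057,0],
    [0,-0.066,0],
    [0,-0.074,0],
    [0,-0.08,0],
    [0,-0.085,0],
    [0,-0.089,0],
    [0,-0.091,0],
    [0,-0.091,0]
  ],
  "twist": [0,0,0,0,0,0,0,0,0,0,0,0]
}}

```text
time_s: 25.4
tool_pos: [0.5991, -0.0039, 0.0264]
tcp_rot: [-0.0, 0.997, 0.071, 0.0]
contact_force: [0.3, -0.5, -0.4]
width: 0.003
grip_force: 0.1
```

```bash
python3 -c "
from h import *
go((-.05,-.202,.026))"
```

```text
t 25.4 tray xy [-4.97e+01 -2.07e+02  1.00e-01] z 0.0264 F [ 0.3 -0.5 -0.4] w 0.0
twist 0.0
(-0.05, -0.202, 0.026) travel [-0.0005, -0.0083, 0.0007] dist 0.005
```

Request:
{"fn": "apply_moves", "kwargs": {
  "jaw": [0,0,0,0,0,0,0],
  "travel": [
    [0,-0.003,0],
    [0,-0.006,0],
    [0,-0.009,0],
    [0,-0.012,0],
    [0,-0.015,0],
    [0,-0.015,0],
    [0,-0.015,0]
  ],
  "twist": [0,0,0,0,0,0,0]
}}

```text
time_s: 25.98
tool_pos: [0.5983, 0.0016, 0.0265]
tcp_rot: [0.002, 0.998, 0.07, 0.001]
contact_force: [2.0, -8.8, -1.1]
width: 0.002
grip_force: 4.0
```

The plate is snug against the row: 8.8 N against its 2 N friction, at the expected place. Retreat and check.

Request:
{"fn": "apply_moves", "kwargs": {
  "jaw": [0,0,0,0,0,0,0,0,0,0,0,0],
  "travel": [
    [0,0.03,0],
    [0,0.06,0],
    [0,0.06,-0.06],
    [0,0.06,-0.12],
    [0,0.1,-0.18],
    [-0.05,0.16,-0.24],
    [-0.1,0.22,-0.26],
    [-0.14,0.28,-0.26],
    [-0.17,0.34,-0.26],
    [-0.18,0.4,-0.26],
    [-0.18,0.4,-0.26],
    [-0.18,0.4,-0.26]
  ],
  "twist": [0,0,0,0,0,0,0,0,0,0,0,0]
}}

```text
time_s: 26.98
tool_pos: [0.5232, -0.254, 0.1828]
tcp_rot: [0.001, 0.998, 0.067, 0.0]
contact_force: [-0.1, 0.6, -0.4]
width: 0.003
grip_force: 0.0
```

```bash
cat > fin.py <<'E'
from h import *
go()
fr={n:robot.grab_frame(n) for n in CAM};out=[]
# joint-row model overlay: ideal row + retainer plate at 0.250
for n in CAM:
    g=np.ascontiguousarray(fr[n][:,:,::-1]);g=cv2.resize(g,None,fx=4,fy=4,interpolation=cv2.INTER_CUBIC)
    for cx,cy,d in((-.035,-.05,DIM["carton_long"]),(-.03,-.14,DIM["carton_short"])):
        b=box(*d)[[4,5,7,6]]+[cx,cy,0];cv2.polylines(g,[np.round((proj(n,place(T0,b))+.5)*4).astype(np.int32)],True,(255,0,255),1)
    b=np.array([[-.002,-.186,.052],[-.09,-.186,.052],[-.09,-.18,.052],[-.002,-.18,.052]]);cv2.polylines(g,[np.round((proj(n,place(T0,b))+.5)*4).astype(np.int32)],True,(0,255,0),1)
    u,v=(proj(n,place(T0,[[-.045,-.1,.03]]))[0]*4).astype(int);out.append(g[v-200:v+200,u-200:u+200])
cv2.imwrite("pics/fin.png",np.hstack(out))
for t in("tube","jar","bowl"):
    try:
        X=tri({n:robot.place_of(n,t)[0]["location"] for n in CAM});print(t,np.round(X,3))
    except Exception as e: print(t,e)
E
python3 fin.py
```

```text
t 26.98 tray xy [-160.3 -443.8   -7.8] z 0.1828 F [-0.1  0.6 -0.4] w 0.0
twist -0.0025
tube [ 0.649  0.107 -0.16 ]
jar [ 0.447  0.301 -0.008]
bowl list index out of range
```

View pics/fin.png

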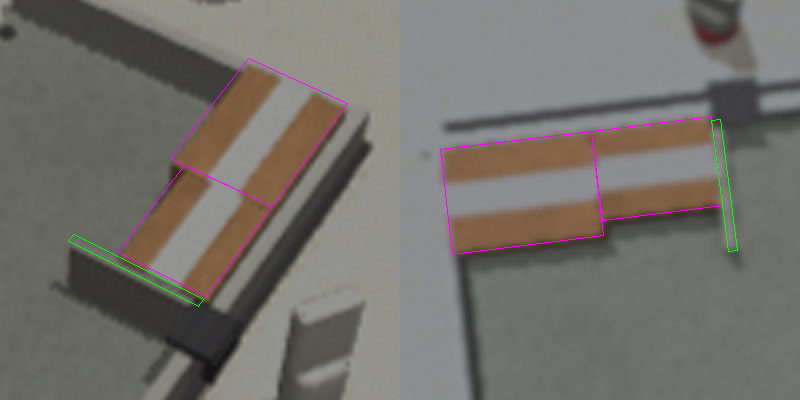

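The row and the plate match the ideal overlay in both views, and the tube is upright. The gripper is clear of everything, so I'm handing in.

```bash
python3 -c "
from plant import robot
print(robot.sign_off())"
```

```text
the job is handed in; nothing more can be done
None
```

The job is handed in at about 27 s: by the final overlay and contact forces, the long carton is in the corner, the short one tight beside it and the retainer snug against the row; the tube was upright, the jar and bowl weren't reliably re-measured at the end, no verdict came back, and I viewed 12 pictures, two over the limit of 10.

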